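Start the waterline purge with the two-key chord

ROBOT

A 6-joint arm with a two-finger parallel gripper is mounted at the origin on a cart in front of the work surface, level with it; the furniture and walls round the work are solid. World frame = base frame: x ahead of the robot, y to its left, z up, the work surface at z = 0. Lengths are in m, angles in rad, forces in N, time in s.
With the tool pointing down it reaches from about 0.275 to 0.825 m from the base axis. Payload 4.9 kg.
Tool frame: the origin (TCP) lies at the very end of the fingers, on their centre line; the grasp point (between the pads) lies 19 mm behind it; x points along the fingers, z is the direction in which the jaws open and shut, and the axes are right-handed (so a half turn about x gives the same grasp; the last joint's range is limited). The gripper opens to 85 mm and grips with 20 to 120 N. Pads are 22 mm wide; open, the fingers measure 114 mm over their backs; the gripper's body (76 mm by 85 mm) begins 54 mm behind the grasp point. The pads swing forward as they close: fully open they stand 13 mm farther back than shut.
Start: joints at [1.189, 0.326, -0.193, 1.052, 0, 1.437], TCP at [0.135, 0.533, 0.231] pointing down, gripper open.
Joint ranges: [-2.65, 2.65], [-0.97, 1.79], [-1.3, 1.35], [-1.93, 2.1], [-1.47, 1.37], [-3.14, 3.14]. Speed limits (rad/s): [2.57, 2.57, 3.14, 3.14, 3.14, 3.14].

INTERFACE

Orientations are given as [roll, pitch, yaw] about the fixed x, y, z axes, in that order (R = Rz(yaw) Ry(pitch) Rx(roll)).
In Python, from station import arm, eyes, ticket gives the robot as it stands.
- The arm moves only by the tool arm_command, never from a script. Its argument "motion" is text: rows parted by semicolons, each of 7 numbers parted by spaces: the turn, a rotation vector about the tool's x, y, z in rad, then the shift along the tool's x, y, z in mm, then the closure, from -1 (fully open) to 1 (shut). A call has 1 to 20 rows; each row shifts and turns the pose as measured when the row begins, along the tool's axes as they then stand; what a row does not reach is not made up. A row lasts 1/8 s, in which the tool goes at most 62.5 mm and 10.7 degrees, less where a joint would pass 70% of its speed; a pose out of reach is approached as far as the arm can. A call is refused whole if a number of a shift passes 62.5 or a number of a turn 0.188, either way. A call with a gripper value outside its range is refused whole. The fingers move at their own pace and stop on an object; "squeeze" is the grip in N (left out, the last holds). Time passes only in rows, so rows that do not move let the fingers close. It gives the time, the measured TCP pose, the force and the opening at its end, in the units of the state.
- arm.read_state(): the state, without advancing time (a new reading comes with each control period).
- eyes.grab_frame(name): name is "scene" or "top" or "wrist"; returns a dict with "pixels" (400x640x3 uint8, red, green, blue), "mtx" (3x3 intrinsics, pixels), "extrinsics" (4x4, takes a point from camera to world coordinates). Camera axes: x right, y down, z forward; pixel columns grow to the right and rows downward; lengths in m; the calibration is good to about 2 mm. A picture is of the moment at which its call begins. There is no depth.
- ticket.job_done(): hands the job in, once; it reports no verdict.
The state is a dict: "time": time; "joints": joint angles; "qvel": joint speeds; "tau": joint torques, N m; "eef_pos": TCP position; "tcp_rot": TCP orientation; "force": force on the tool from outside, world axes, zero at the start; "moment": the same for the moment, N m; "width": opening from 0.0 (shut) to 1.0 (fully open).
Only numpy, scipy, OpenCV 4.12 (cv2) and the standard library are available. Lean on these libraries where they do the work, as an engineer would, in place of code of your own. Each camera call takes 0.05 s, during which the arm holds its last target.

TASK

Start the waterline purge on the pale control box, using fingertips only. Push its grey hood straight back, away from you, until it stops, so that the keys lie open; then put one fingertip on each of the two round outer keys, press both down together, all the way, hold them down for at least two seconds, and let go, leaving the hood back. Do not press the square key between them or one round key alone, and do not pick up or shift any of the things around the box.

Things in the scene. Friction and masses are not known exactly. Their poses are not given: they have to be found in the camera images.
- control_box: Pale, whitish box fixed level on the tray top; case x -64..+81, y -65..+65 mm, grey deck 40 mm up. Origin: on the tray top, straight under the square key, the middle of the row of three keys. x points to the rear, the way the hood slides back; y left; z up. Two guide rails, 6 mm thick, centred at y = +54 and -54 mm, x -26..+78 mm, top 55 mm up. A flat dark window lies in front.
- hood (a joint): Slide of the grey hood along the box's +x, in m: 0 = fully forward, the keys covered; 0.050 = fully back against its stop, the keys open. It stays where it is left; moving it takes about 1.2 N. Starts between 0 and 0.008.
- hood_front (a point): Centre of the hood's upright front face, looking to box -x; moves with the hood. Face 118 mm wide, 55 to 81 mm above the tray top (this point 68). Push it with fingertips about 60 to 70 mm up, clear over the keys. The hood is a wedge 44 mm deep, sloping to nothing at the rear. At joint 0 the face is 22 mm in front (box -x) of the row of keys, at 0.050 28 mm behind it.
- left_key_top (a point): Top centre of the left round key (black, diameter 24 mm), at 0, +28 mm in the box's x, y; 52 mm above the tray top when up, 46 mm when fully down. The two round keys are 56 mm apart between centres. An aluminium bezel, diameter 29 mm, stands to 42 mm above the tray top.
- right_key_top (a point): Top centre of the right round key, the same as the left, at 0, -28 mm in the box's x, y.
- left_key (a joint): Travel of the left round key, in m: 0 = up, 0.006 = fully down on its stop. Springs back by itself. It starts to move at 1 N and is fully down at 3 N (so the pair together needs 6 N).
- right_key (a joint): Travel of the right round key, as the left.
- square_key (a joint): Travel of the square key midway between the round ones (black, 14 x 14 mm, top 51 mm above the tray top), in m: 0 = up, 0.004 = fully down; fully down at 2.4 N. Not to be pressed.
- contra_angle: Bystander, loose: dental handpiece, steel, 114 x 26 x 17 mm, lying on the tray left of the box. Origin: centre of its underside.
- gauze_packet: Bystander, loose: flat carton 86 x 85 x 19 mm, lying right of the box. Origin: centre of its underside.
- dappen_dish: Bystander, loose: little glass dish, diameter 33, 26 mm high, beside the rear right corner of the box. Origin: centre of its underside.
- bur_block: Bystander, loose: blue bur block with clear lid, 46 x 62 x 34 mm, beside the rear left corner of the box. Origin: centre of its underside.
- marker_pen: Bystander, loose: marker pen 135 mm long, 16 mm thick, at the front right of the tray. Origin: centre of its underside.
- scissors: Bystander, loose: scissors 116 x 49 x 8 mm, at the front left of the tray. Origin: centre of their underside.
- timer: Bystander, loose: small timer 62 x 62 x 21 mm, at the right of the tray. Origin: centre of its underside.

How it is judged:
By the outcome, as a careful person would: the job done as asked, in the order asked, and still so for the second after the job is handed in, with the robot touching nothing.
It also fails if it takes over 48 s, if anything falls off the work surface, if the arm or the gripper's body presses on something with over 40 N, if the wrist force passes 120 N, or if a joint passes its speed limit or range.

## Working session

There is one attempt and no reset: what is moved stays moved. The work goes in short steps, Python scripts to look and compute and a tool call to move; the robot and the scene stay as the last step left them, time stands still between calls to the robot, and variables do not carry over. Pictures are saved under pics/ and viewed, and the job is handed in when it is done.

Besides the shell and the picture viewer there is one more tool, called after "Request:" as name(argument=value, ...) on one line, values as JSON. arm_command: Moves the arm, as the interface text tells. Its arguments: {"type":"object","properties":{"motion":{"type":"string"},"squeeze":{"type":"number"}},"required":["motion"]}

```bash
mkdir -p pics
python3 - <<'E'
from station import arm, eyes, ticket
import cv2,numpy as np
s=arm.read_state();print({k:np.round(v,3).tolist() for k,v in s.items()})
for n in("scene","top","wrist"):
    f=eyes.grab_frame(n);cv2.imwrite(f"pics/{n}0.png",f["pixels"][:,:,::-1]);print(n,f["mtx"].round(1).tolist(),f["extrinsics"].round(3).tolist())
    np.savez(f"pics/{n}0.npz",**f)
E
```

```text
{'time': 0.0, 'joints': [1.189, 0.327, -0.194, 1.052, 0.0, 1.437], 'qvel': [-0.0, -0.001, -0.001, 0.003, -0.001, -0.001], 'tau': [0.001, -44.34, 26.244, 0.015, 0.0, -0.0], 'eef_pos': [0.135, 0.533, 0.23], 'tcp_rot': [3.002, 1.569, -1.959], 'force': [-0.671, -0.067, 0.687], 'moment': [0.062, -0.003, 0.018], 'width': 0.997}
scene [[458.3, 0.0, 324.3], [0.0, 458.3, 195.3], [0.0, 0.0, 1.0]] [[0.876, -0.385, 0.291, 0.092], [-0.482, -0.683, 0.549, -0.903], [-0.012, -0.621, -0.784, 1.277], [0.0, 0.0, 0.0, 1.0]]
top [[408.6, 0.0, 314.7], [0.0, 408.6, 198.1], [0.0, 0.0, 1.0]] [[0.021, -0.982, 0.189, 0.295], [-1.0, -0.023, -0.012, -0.048], [0.016, -0.189, -0.982, 1.164], [0.0, 0.0, 0.0, 1.0]]
wrist [[287.7, 0.0, 312.8], [0.0, 287.7, 200.0], [0.0, 0.0, 1.0]] [[0.245, 0.927, 0.284, 0.062], [0.97, -0.234, -0.073, 0.55], [-0.002, 0.293, -0.956, 0.374], [0.0, 0.0, 0.0, 1.0]]
```

View pics/scene0.png

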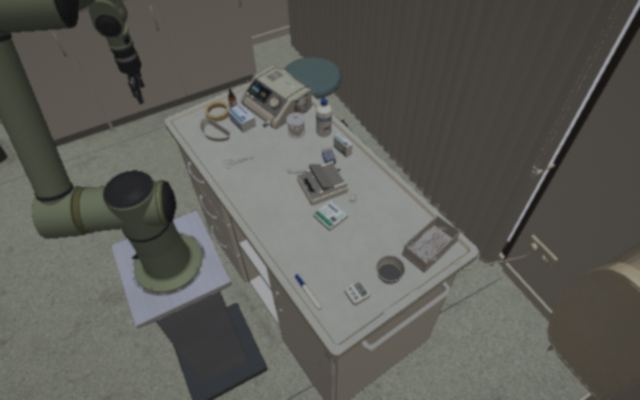

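View pics/top0.png

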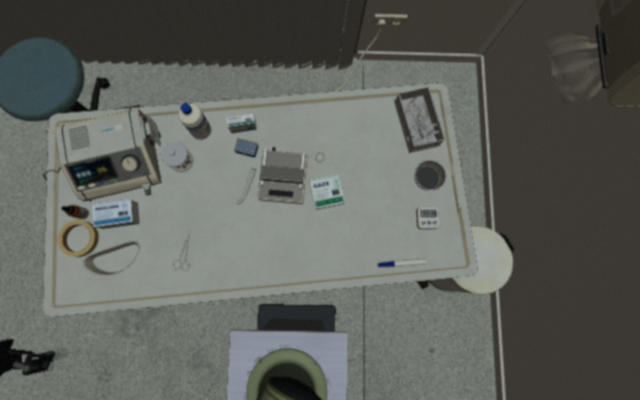

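The box sits at about (284,177) in the top view, with its hood to the rear (up). The dish is at (320,157), the gauze at (327,191) and the handpiece at (246,185). I'll zoom in next.

Run:
```python
import cv2
a=cv2.imread("pics/top0.png")[135:220,225:350];cv2.imwrite("pics/topz.png",cv2.resize(a,None,fx=6,fy=6,interpolation=cv2.INTER_CUBIC))
a=cv2.imread("pics/scene0.png")[140:235,270:380];cv2.imwrite("pics/scz.png",cv2.resize(a,None,fx=6,fy=6,interpolation=cv2.INTER_CUBIC))
```

```text
(no output)
```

View pics/topz.png

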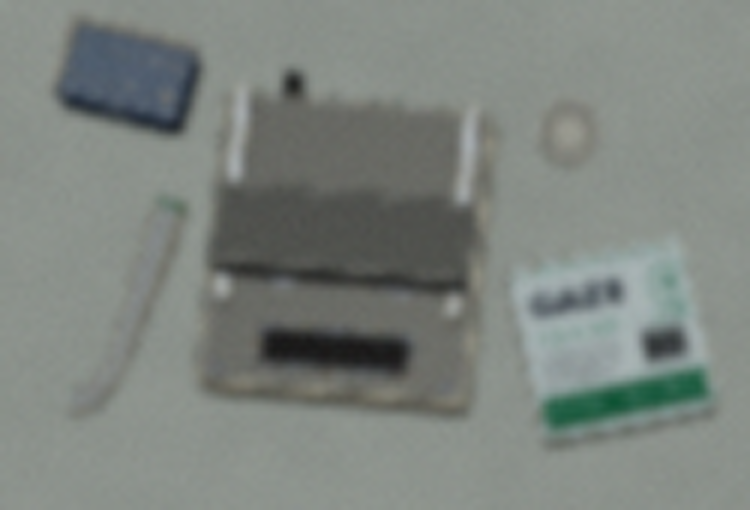

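View pics/scz.png

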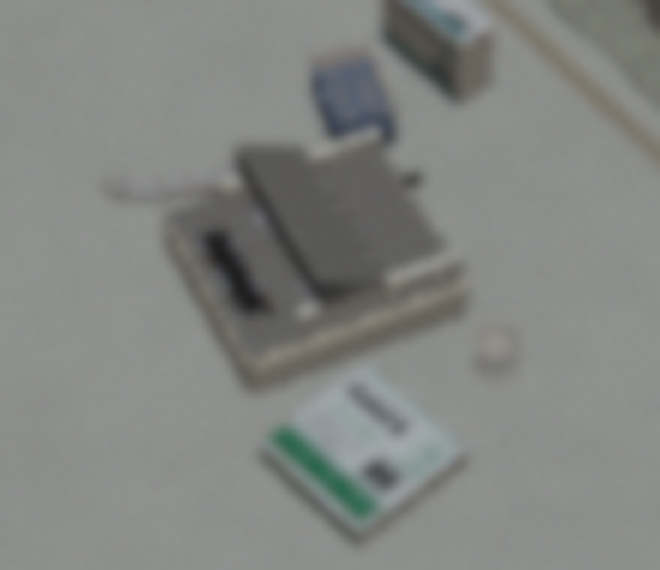

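View pics/wrist0.png

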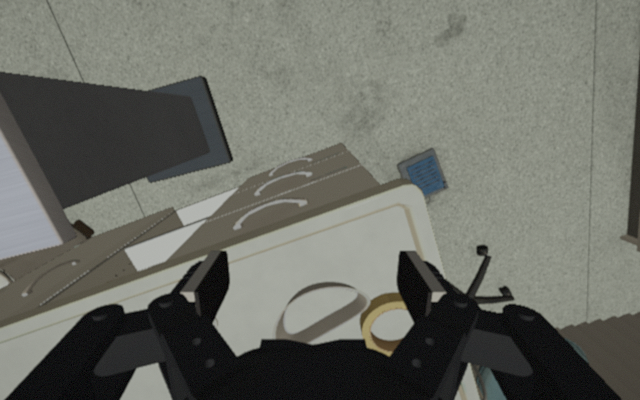

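```bash
cat > h.py <<'E'
import numpy as np
def cast(f,u,v,z):
    K=f["mtx"];E=f["extrinsics"];d=E[:3,:3]@np.linalg.solve(K,[u,v,1.]);o=E[:3,3]
    return o+d*(z-o[2])/d[2]
def proj(f,p):
    E=f["extrinsics"];c=E[:3,:3].T@(np.asarray(p)-E[:3,3]);q=f["mtx"]@c;return q[:2]/q[2]
E
python3 - <<'E'
from h import *
f=dict(np.load("pics/top0.npz"))
for n,x,y,z in [("frontL",203,380,.04),("frontR",468,408,.04),("railLrear",243,88,.055),("railRrear",473,108,.055),("railLfront",220,290,.055),("railRfront",453,310,.055),("hoodL",215,268,.081),("hoodR",472,285,.081),("dish",570,130,.026),("gauzeTL",515,268,.019),("gauzeBL",545,445,.019)]:
    print(n,cast(f,225+(x+.5)/6-.5,135+(y+.5)/6-.5,z).round(4))
E
```

```text
frontL [0.509  0.0957 0.04  ]
frontR [ 0.4987 -0.0281  0.04  ]
railLrear [0.6465 0.0816 0.055 ]
railRrear [ 0.6395 -0.0269  0.055 ]
railLfront [0.5488 0.0879 0.055 ]
railRfront [ 0.5419 -0.0202  0.055 ]
hoodL [0.553  0.0875 0.081 ]
hoodR [ 0.548  -0.0291  0.081 ]
dish [ 0.6387 -0.0734  0.026 ]
gauzeTL [ 0.5713 -0.0484  0.019 ]
gauzeBL [ 0.4855 -0.0646  0.019 ]
```

```bash
cat >> h.py <<'E'
from scipy.spatial.transform import Rotation as Ro
def plan(s,p,yaw,sgn=1):
    "remaining rotvec (rad, tool) and shift (mm, tool axes now) to tool-down pose, tool z = sgn*box y"
    R=Ro.from_euler('xyz',s["tcp_rot"]).as_matrix()
    x=np.array([0,0,-1.]);z=sgn*np.array([-np.sin(yaw),np.cos(yaw),0]);T=np.c_[x,np.cross(z,x),z]
    return R.round(3),Ro.from_matrix(R.T@T).as_rotvec().round(4),(R.T@(np.array(p)-s["eef_pos"])*1e3).round(1)
E
python3 - <<'E'
from h import *
from station import arm
s=arm.read_state()
for g in(1,-1):print(*plan(s,[.53,.033,.23],-.065,g),sep="\n")
E
```

```text
[[-0.    -0.969  0.245]
 [-0.001  0.245  0.969]
 [-1.     0.    -0.001]]
[-0.1828 -0.0013 -0.0003]
[   1.1 -505.8 -387.6]
[[-0.    -0.969  0.245]
 [-0.001  0.245  0.969]
 [-1.     0.    -0.001]]
[ 2.9588e+00 -4.0000e-04  1.9000e-03]
[   1.1 -505.8 -387.6]
```

Request:
arm_command(motion="-0.183 0 0 0 0 0 0.02; 0 0 0 0 -35.6 -39.4 0.02; 0 0 0 0 -35.6 -39.4 0.02; 0 0 0 0 -35.6 -39.4 0.02; 0 0 0 0 -35.6 -39.4 0.02; 0 0 0 0 -35.6 -39.4 0.02; 0 0 0 0 -35.6 -39.4 0.02; 0 0 0 0 -35.6 -39.4 0.02; 0 0 0 0 -35.6 -39.4 0.02; 0 0 0 0 -35.6 -39.4 0.02; 0 0 0 0 -35.6 -39.4 0.02; 0 0 0 0 -35.6 -39.4 0.02; 0 0 0 0 -35.6 -39.4 0.02; 0 0 0 0 0 0 0.02", squeeze=20)

```text
time: 1.9
eef_pos: [0.5461, 0.0207, 0.2285]
tcp_rot: [3.141, 1.569, -1.627]
force: [-1.1, 0.4, -0.8]
width: 0.488
```

Run:
```python
from h import *
from station import arm,eyes
import cv2
s=arm.read_state();print(*plan(s,[.568,.032,.23],-.065))
f=eyes.grab_frame("wrist");np.savez("pics/w1.npz",**f);cv2.imwrite("pics/w1.png",f["pixels"][:,:,::-1])
a=f["pixels"][:,:,::-1][120:360,160:480];cv2.imwrite("pics/w1z.png",cv2.resize(a,None,fx=2.5,fy=2.5,interpolation=cv2.INTER_CUBIC))
```

```text
[[-0.    -0.998  0.055]
 [-0.001  0.055  0.998]
 [-1.     0.    -0.001]] [ 0.0096 -0.0013  0.    ] [ -1.5 -21.3  12.5]
```

View pics/w1.png

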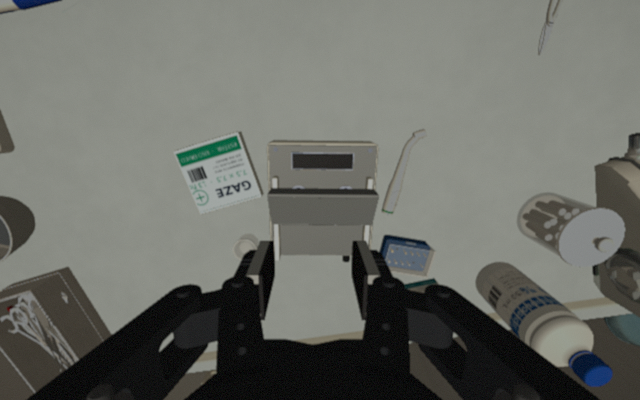

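View pics/w1z.png

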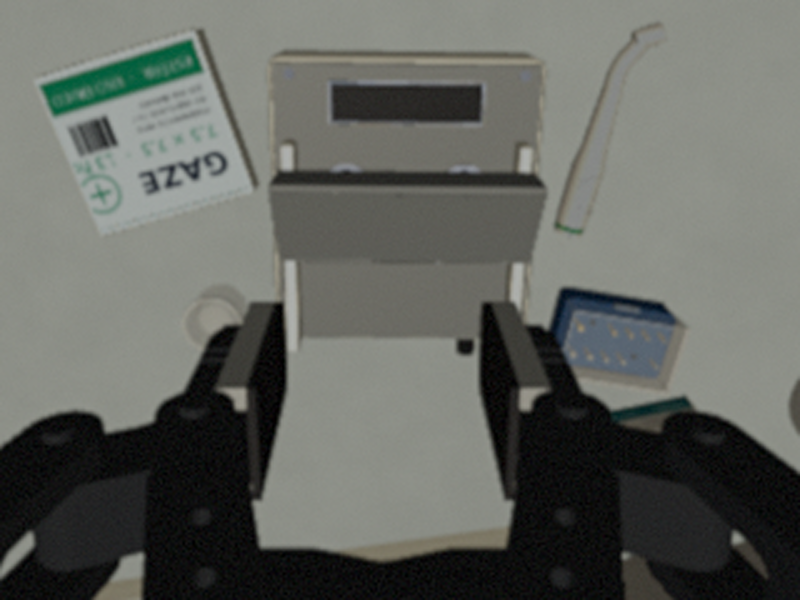

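Run:
```python
from h import *
from station import arm
f=dict(np.load("pics/w1.npz"))
c=lambda x,y,z:cast(f,160+(x+.5)/2.5-.5,120+(y+.5)/2.5-.5,z)
P={}
for n,x,y,z in [("railLfront",525,145,.055),("railRfront",288,143,.055),("railRrear",293,350,.055),("railLrear?",517,337,.055),("deckfL",541,60,.04),("deckfR",274,60,.04),("hoodL",546,185,.081),("hoodR",272,184,.081),("winL",483,124,.04),("winR",332,124,.04),("bezL",464,168,.042),("bezR",346,168,.042)]:
    P[n]=c(x,y,z);print(n,P[n].round(4))
s=arm.read_state();t=s["eef_pos"];u=proj(f,t);print("tcp px zoom",(u-[160,120])*2.5,f["extrinsics"].round(3))
for dz in(0,.006,.012):
  z=t[2]+dz
  print(dz,[ (c(x,y,z)[:2]-t[:2]).round(4) for x,y in((285,303),(482,303),(248,303),(520,303))])
```

```text
railLfront [0.5448 0.0834 0.055 ]
railRfront [ 0.5381 -0.0229  0.055 ]
railRrear [ 0.6418 -0.0302  0.055 ]
railLrear? [0.6406 0.0798 0.055 ]
deckfL [0.5092 0.0934 0.04  ]
deckfR [ 0.5025 -0.0279  0.04  ]
hoodL [0.5564 0.0873 0.081 ]
hoodR [ 0.5497 -0.0274  0.081 ]
winL [0.5372 0.0666 0.04  ]
winR [ 0.5334 -0.0038  0.04  ]
bezL [0.5574 0.0571 0.042 ]
bezR [0.5544 0.0014 0.042 ]
tcp px zoom [393.52586157 330.06054166] [[ 0.055  0.955  0.293  0.471]
 [ 0.998 -0.052 -0.017  0.024]
 [-0.001  0.293 -0.956  0.372]
 [ 0.     0.     0.     1.   ]]
0 [array([-0.008 , -0.0234]), array([-0.0057,  0.0194]), array([-0.0084, -0.0315]), array([-0.0052,  0.0277])]
0.006 [array([-0.0107, -0.0224]), array([-0.0085,  0.0187]), array([-0.0112, -0.0301]), array([-0.0081,  0.0266])]
0.012 [array([-0.0135, -0.0213]), array([-0.0114,  0.0179]), array([-0.0139, -0.0287]), array([-0.011 ,  0.0255])]
```

Run:
```python
from h import *
from station import arm
s=arm.read_state();print(*plan(s,[.526,.0312,.1],-.063)[1:])
```

```text
[ 0.0093 -0.0006 -0.0016] [128.4  18.8   8.2]
```

Request:
arm_command(motion="0.0093 0 0 20 18.8 8.2 -0.14; 0 0 0 40 0 0 -0.14; 0 0 0 40 0 0 -0.14; 0 0 0 25 0 0 -0.14; 0 0 0 0 0 0 -0.14")

```text
time: 2.58
eef_pos: [0.5206, 0.0372, 0.1007]
tcp_rot: [1.288, 1.566, 2.802]
force: [-0.6, 0.5, 0.0]
width: 0.571
```

Run:
```python
from h import *
from station import arm
s=arm.read_state();print(s["eef_pos"],*plan(s,[.526,.0312,.058],-.063)[1:])
```

```text
[0.5206061  0.03717715 0.10069652] [ 0.0063  0.0012 -0.0043] [42.7 -5.9 -5.7]
```

Request:
arm_command(motion="0.006 0.001 -0.004 12 -5 -5 -0.14; 0 0 0 15 0 0 -0.14; 0 0 0 12 0 0 -0.14; 0 0 0 0 0 0 -0.14")

```text
time: 3.08
eef_pos: [0.5269, 0.0325, 0.0617]
tcp_rot: [-1.488, 1.567, 0.021]
force: [0.7, 0.4, 0.1]
width: 0.566
```

Run:
```python
from h import *
from station import arm,eyes
import cv2
s=arm.read_state();print(s["eef_pos"],s["force"],*plan(s,[.526,.0312,.058],-.063)[1:])
f=eyes.grab_frame("wrist");np.savez("pics/w2.npz",**f)
a=f["pixels"][:,:,::-1][120:360,160:480];cv2.imwrite("pics/w2z.png",cv2.resize(a,None,fx=2.5,fy=2.5,interpolation=cv2.INTER_CUBIC))
```

```text
[0.52689578 0.03253314 0.06173155] [0.69456864 0.38507082 0.05036212] [0.0015 0.0003 0.0037] [ 3.7  0.8 -1.4]
```

View pics/w2z.png

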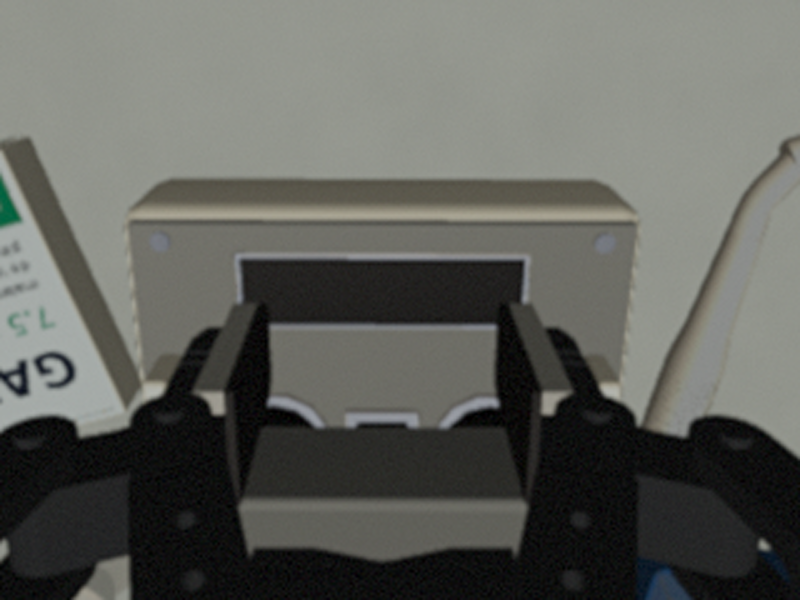

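Request:
arm_command(motion="0 0 0.004 2.5 -4 -1.4 -0.14; 0 0 0 0 -8 0 -0.14; 0 0 0 0 -8 0 -0.14; 0 0 0 0 -8 0 -0.14; 0 0 0 0 -8 0 -0.14; 0 0 0 0 -8 0 -0.14")

```text
time: 3.88
eef_pos: [0.5739, 0.028, 0.0604]
tcp_rot: [-0.256, 1.571, 1.253]
force: [-1.3, -0.1, 1.2]
width: 0.568
```

Run:
```python
from h import *
from station import arm,eyes
s=arm.read_state();print(s["eef_pos"],s["force"],*plan(s,[.568+.017,.0286-.001,.06],-.063)[1:])
```

```text
[0.57391389 0.02797301 0.06044606] [-1.28201352 -0.12380872  1.18931078] [0.0011 0.0001 0.    ] [  0.4 -11.1   0.3]
```

Next, push on to the stop, 11 mm or so, in small rows.

Request:
arm_command(motion="0 0 0 0 -3.5 0 -0.14; 0 0 0 0 -3 0 -0.14; 0 0 0 0 -3 0 -0.14; 0 0 0 0 -2 0 -0.14; 0 0 0 0 -2 0 -0.14")

```text
time: 4.5
eef_pos: [0.5859, 0.0271, 0.0602]
tcp_rot: [1.676, 1.566, -3.099]
force: [-7.9, 1.2, 7.0]
width: 0.571
```

Request:
arm_command(motion="0 0 0 0 -2 0 -0.14; 0 0 0 0 -2 0 -0.14; 0 0 0 0 -2 0 -0.14")

```text
time: 4.88
eef_pos: [0.5856, 0.027, 0.0598]
tcp_rot: [1.661, 1.554, -3.114]
force: [-6.5, -0.1, 5.6]
width: 0.573
```

The hood has stopped: the TCP no longer advances and the force is about 7 N. Its position matches a face 28 mm behind the keys. I'll back off over the keys and look.

Request:
arm_command(motion="0 0 0 0 8 0 -0.14; 0 0 0 -10 20 0 -0.14; 0 0 0 -20 20 0 -0.14; 0 0 0 -20 0 0 -0.14; 0 0 0 0 0 0 -0.14")

```text
time: 5.5
eef_pos: [0.5383, 0.0303, 0.1118]
tcp_rot: [1.636, 1.56, -3.138]
force: [-0.5, -0.4, 0.5]
width: 0.57
```

Run:
```python
from h import *
from station import arm,eyes
import cv2
s=arm.read_state();print(s["eef_pos"],s["force"],*plan(s,[.568,.0286,.06],-.063)[1:])
f=eyes.grab_frame("wrist");np.savez("pics/w3.npz",**f)
a=f["pixels"][:,:,::-1][120:360,160:480];cv2.imwrite("pics/w3z.png",cv2.resize(a,None,fx=2.5,fy=2.5,interpolation=cv2.INTER_CUBIC))
```

```text
[0.53826594 0.03032945 0.11180492] [-0.45440059 -0.37449395  0.51830401] [ 0.001  -0.0007 -0.0109] [ 51.5 -30.3   0.2]
```

View pics/w3z.png

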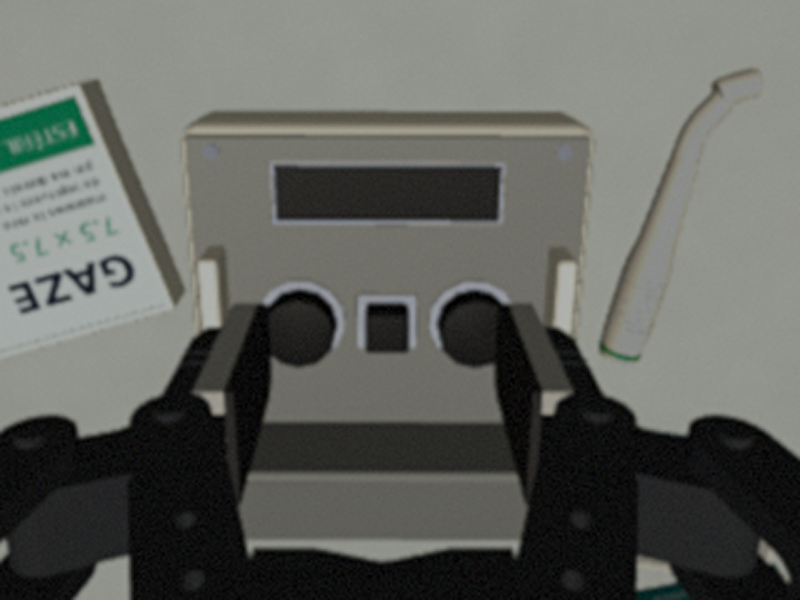

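The hood is fully back, and in the zoomed view the key tops are open at about (301,327), square (387,328) and (474,328).

Run:
```python
from h import *
from station import arm
f=dict(np.load("pics/w3.npz"));s=arm.read_state()
c=lambda x,y,z:cast(f,160+(x+.5)/2.5-.5,120+(y+.5)/2.5-.5,z)
r=c(301,327,.052);l=c(474,328,.052);q=c(387,328,.051);print(r,l,q,np.hypot(*(l-r)[:2]),"yaw",-np.arctan2(l[0]-r[0],l[1]-r[1]))
for x,y in((474,474),(300,474)):pass
print("hood top edge",c(245,473,.081),c(525,473,.081))
m=(r+l)/2;print(m,*plan(s,[m[0],m[1],.06],-.063)[1:])
# finger tip: inner corners
for dz in(.0,.003,.006):
  z=s["eef_pos"][2]+dz
  R=Ro.from_euler('xyz',s["tcp_rot"]).as_matrix()
  print(dz,[(R.T@(c(x,y,z)-s["eef_pos"])*1e3).round(1) for x,y in((270,303),(234,303),(497,303),(536,303))])
```

```text
[0.56372439 0.00202439 0.052     ] [0.56735355 0.05579051 0.052     ] [0.56619721 0.02871406 0.051     ] 0.053888462199561546 yaw -0.06739674964181314
hood top edge [ 0.59420943 -0.01367226  0.081     ] [0.59906272 0.06600105 0.081     ]
[0.56553897 0.02890745 0.052     ] [ 0.001  -0.0007 -0.013 ] [ 50.4 -28.9   0.3]
0.0 [array([  0.1,   6.9, -26. ]), array([  0.1,   6.9, -33.9]), array([ 0.1,  6.9, 23.8]), array([ 0.1,  6.9, 32.4])]
0.003 [array([ -2.9,   8.3, -25.4]), array([ -2.9,   8.3, -33.2]), array([-2.9,  8.3, 23.3]), array([-2.9,  8.4, 31.7])]
0.006 [array([ -5.9,   9.7, -24.9]), array([ -5.9,   9.7, -32.5]), array([-5.9,  9.7, 22.8]), array([-5.9,  9.8, 31. ])]
```

Request:
arm_command(motion="0 0 -0.012 0 -25 0.7 -0.14; 0 0 0 20 -4 0 -0.14; 0 0 0 15 0 0 -0.14; 0 0 0 0 0 0 -0.14")

```text
time: 6.05
eef_pos: [0.5658, 0.0294, 0.071]
tcp_rot: [1.698, 1.568, -3.076]
force: [-0.4, 0.6, 0.9]
width: 0.569
```

Run:
```python
from h import *
from station import arm,eyes
import cv2
s=arm.read_state();print(s["eef_pos"],s["force"],*plan(s,[.5667,.0295,.06],-.065)[1:])
f=eyes.grab_frame("wrist");np.savez("pics/w4.npz",**f)
a=f["pixels"][:,:,::-1][120:360,160:480];cv2.imwrite("pics/w4z.png",cv2.resize(a,None,fx=2.5,fy=2.5,interpolation=cv2.INTER_CUBIC))
```

```text
[0.56581255 0.02939577 0.07104544] [-0.37552513  0.57977782  0.90599931] [ 0.0031 -0.0004 -0.0031] [11.  -0.9  0.2]
```

View pics/w4z.png

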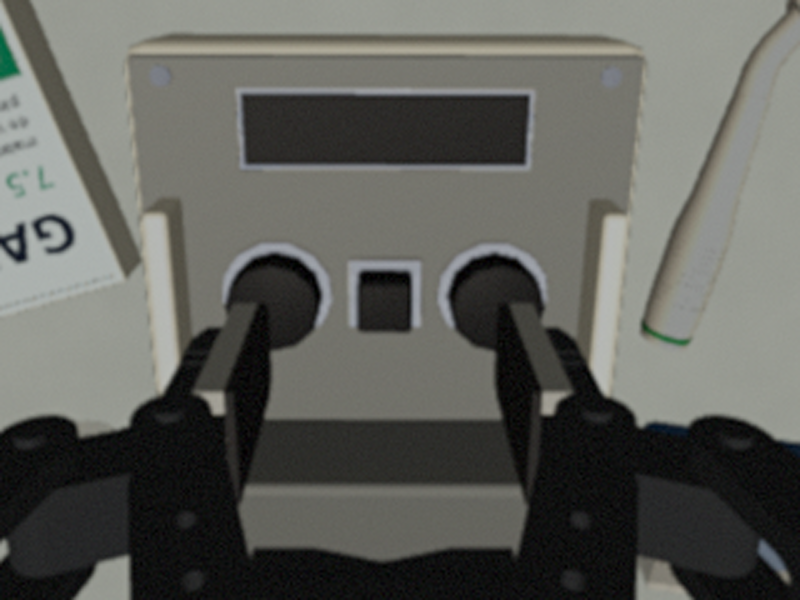

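Run:
```python
from h import *
from station import arm
f=dict(np.load("pics/w4.npz"));s=arm.read_state()
c=lambda x,y,z:cast(f,160+(x+.5)/2.5-.5,120+(y+.5)/2.5-.5,z)
R=Ro.from_euler('xyz',s["tcp_rot"]).as_matrix()
for p in((275,302,.052),(497,302,.052),(385,300,.051)):print((R.T@(c(*p)-s["eef_pos"])*1e3).round(1))
for dz in(0,.004,.008):print([(R.T@(c(x,y,s["eef_pos"][2]+dz)-s["eef_pos"])*1e3).round(1) for x,y in((270,303),(236,303),(497,303),(534,303),(200,390),(570,390))])
```

```text
[ 19.7   0.  -27.7]
[19.7  0.1 27. ]
[20.7  0.1 -0.6]
[array([  0. ,   8.9, -25.6]), array([  0. ,   8.9, -33. ]), array([ 0. ,  9. , 23.6]), array([ 0. ,  9. , 31.6]), array([ -0. , -12.5, -42.4]), array([ -0. , -12.4,  41. ])]
[array([ -4. ,  10.8, -24.9]), array([ -4. ,  10.8, -32.1]), array([-4. , 10.9, 22.9]), array([-4. , 10.9, 30.7]), array([ -4. , -10. , -41.2]), array([-4. , -9.9, 39.8])]
[array([ -8. ,  12.7, -24.3]), array([ -8. ,  12.7, -31.2]), array([-8. , 12.7, 22.2]), array([-8. , 12.7, 29.7]), array([ -8. ,  -7.5, -40.1]), array([-8. , -7.5, 38.6])]
```

Fingers and keys line up to within 1 mm. The tips sit about 4 mm above the TCP, so contact should come near TCP z = 0.048.

Request:
arm_command(motion="0.003 0 -0.003 8 0 0 -0.14; 0 0 0 7 0 0 -0.14; 0 0 0 2 0 0 -0.14; 0 0 0 0 0 0 -0.14")

```text
time: 6.6
eef_pos: [0.5665, 0.0294, 0.0545]
tcp_rot: [-1.741, 1.568, -0.235]
force: [0.2, 0.4, -0.6]
width: 0.564
```

Request:
arm_command(motion="0 0 0 3 0 0 -0.14; 0 0 0 3 0 0 -0.14; 0 0 0 2.5 0 0 -0.14; 0 0 0 2 0 0 -0.14")

```text
time: 7.1
eef_pos: [0.567, 0.0293, 0.0446]
tcp_rot: [-1.694, 1.567, -0.188]
force: [-2.0, -0.1, 4.8]
width: 0.574
```

Request:
arm_command(motion="0 0 0 2 0 0 -0.14; 0 0 0 2 0 0 -0.14; 0 0 0 2 0 0 -0.14")

```text
time: 7.48
eef_pos: [0.5671, 0.0293, 0.0432]
tcp_rot: [-1.74, 1.565, -0.234]
force: [-7.0, 0.1, 21.2]
width: 0.571
```

Request:
arm_command(motion="0 0 0 1.5 0 0 -0.14; 0 0 0 1.5 0 0 -0.14; 0 0 0 1.5 0 0 -0.14; 0 0 0 1.5 0 0 -0.14")

```text
time: 7.98
eef_pos: [0.5671, 0.0293, 0.0433]
tcp_rot: [-1.753, 1.563, -0.247]
force: [-4.8, -0.4, 15.6]
width: 0.567
```

Run:
```python
from h import *
from station import arm,eyes
import cv2
s=arm.read_state();print(s["eef_pos"],s["force"],s["moment"],*plan(s,[.5667,.0295,.043],-.065)[1:])
f=eyes.grab_frame("wrist");np.savez("pics/w5.npz",**f)
a=f["pixels"][:,:,::-1][120:360,160:480];cv2.imwrite("pics/w5z.png",cv2.resize(a,None,fx=2.5,fy=2.5,interpolation=cv2.INTER_CUBIC))
```

```text
[0.56710661 0.02934917 0.04326674] [-4.78739495 -0.36076024 15.5731064 ] [0.146524   1.18363935 0.05322043] [ 0.0004 -0.0015  0.0079] [0.3 0.4 0.1]
```

View pics/w5z.png

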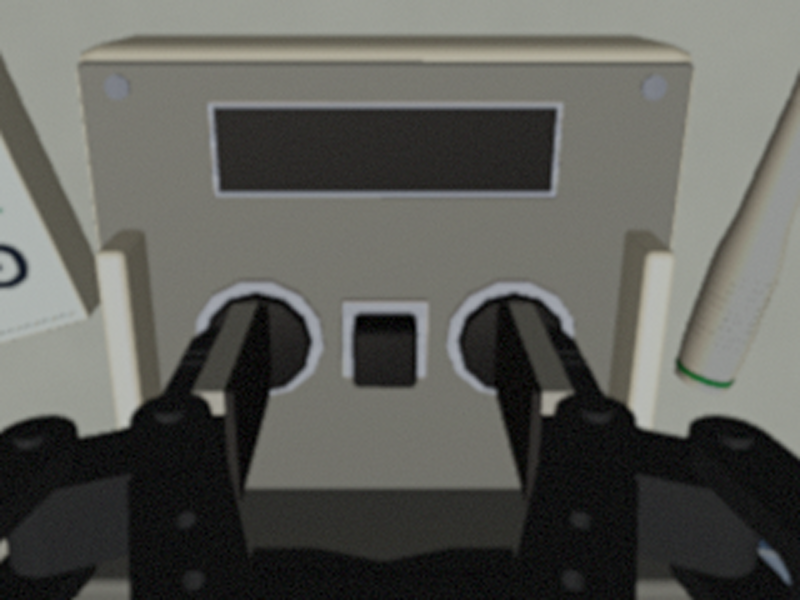

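Both fingertips are on the round keys, which look flush with the bezels, and the square key is clear. The height no longer changes at 15–20 N, so the keys are on their stops. I'll hold there.

Request:
arm_command(motion="0 0 0 1.8 0 0 -0.14; 0 0 0 1.8 0 0 -0.14; 0 0 0 1.8 0 0 -0.14; 0 0 0 1.8 0 0 -0.14; 0 0 0 1.8 0 0 -0.14; 0 0 0 1.8 0 0 -0.14; 0 0 0 1.8 0 0 -0.14; 0 0 0 1.8 0 0 -0.14; 0 0 0 1.8 0 0 -0.14; 0 0 0 1.8 0 0 -0.14; 0 0 0 1.8 0 0 -0.14; 0 0 0 1.8 0 0 -0.14; 0 0 0 1.8 0 0 -0.14; 0 0 0 1.8 0 0 -0.14; 0 0 0 1.8 0 0 -0.14; 0 0 0 1.8 0 0 -0.14; 0 0 0 1.8 0 0 -0.14; 0 0 0 1.8 0 0 -0.14; 0 0 0 1.8 0 0 -0.14; 0 0 0 1.8 0 0 -0.14")

```text
time: 10.52
eef_pos: [0.5671, 0.0293, 0.0432]
tcp_rot: [-1.733, 1.548, -0.226]
force: [-6.0, -0.4, 18.5]
width: 0.565
```

Run:
```python
from h import *
from station import arm
s=arm.read_state();print(s["eef_pos"],s["force"],s["moment"],*plan(s,[.5667,.0295,.043],-.065)[1:])
```

```text
[0.56714529 0.02934036 0.04318243] [-5.98098399 -0.38160126 18.54860205] [ 0.08872186  1.31285604 -0.07193997] [ 0.0007 -0.0036  0.0221] [0.2 0.5 0.1]
```

Request:
arm_command(motion="0 0 0 1.8 0 0 -0.14; 0 0 0 1.8 0 0 -0.14; 0 0 0 1.8 0 0 -0.14; 0 0 0 1.8 0 0 -0.14; 0 0 0 -5 0 0 -0.14; 0 0 0 -15 0 0 -0.14; 0 0 0 -25 0 0 -0.14; 0 0 0 -30 10 0 -0.14; 0 0 0 -30 10 0 -0.14; 0 0 0 0 0 0 -0.14; 0 0 0 0 0 0 -0.14")

```text
time: 11.9
eef_pos: [0.5449, 0.0312, 0.1526]
tcp_rot: [-1.71, 1.544, -0.204]
force: [0.7, -0.1, -0.7]
width: 0.564
```

Run:
```python
from h import *
from station import arm,eyes
import cv2
s=arm.read_state();print(s["eef_pos"],s["force"],s["qvel"].round(3) if hasattr(s["qvel"],"round") else s["qvel"])
f=eyes.grab_frame("wrist");np.savez("pics/w6.npz",**f)
a=f["pixels"][:,:,::-1][80:360,120:500];cv2.imwrite("pics/w6z.png",cv2.resize(a,None,fx=2.1,fy=2.1,interpolation=cv2.INTER_CUBIC))
```

```text
[0.54491136 0.03116478 0.15264438] [ 0.7240123  -0.10952217 -0.71975089] [ 0.    -0.012  0.009  0.007 -0.001  0.001]
```

View pics/w6z.png

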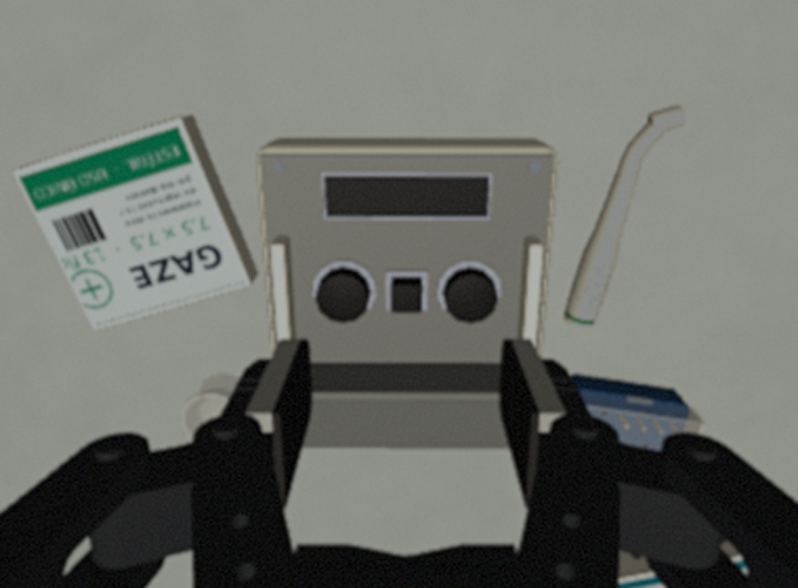

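The keys are up at about (343,294) and (470,294), the hood is still back, and the gauze, handpiece, dish and block look undisturbed. I'll check the hood position once, then hand in.

Run:
```python
from h import *
from station import ticket
f=dict(np.load("pics/w6.npz"))
c=lambda x,y,z:cast(f,120+(x+.5)/2.1-.5,80+(y+.5)/2.1-.5,z)
k=(c(343,294,.052)+c(470,294,.052))/2;h=c(406,392,.081)
print("face behind keys mm",(h-k)[:2]*1e3)
print(ticket.job_done())
```

```text
face behind keys mm [30.53286521 -2.06629017]
the job is handed in; nothing more can be done
None
```

I pushed the hood back to its stop, pressed both round keys down together and held them, then let go and handed the job in at about 12 s. No verdict was reported.

- **Hood:** At the stop the fingertips no longer advanced, with about 7 N on them. After release the last picture put its face about 30 mm behind the keys. The nominal distance is 28 mm, and the difference is within measurement error.
- **Round keys:** The fingertips were within about 1 mm of both key centres. The keys stopped moving at TCP z = 0.043 m with 15–21 N on the pair (6 N is needed). They stayed down for about 3.5 s, and both looked up again after release.
- **Uneven load:** While pressing, the moment reading hinted that one key carried somewhat more than the other. I estimated at worst a 10 N / 5 N split, both above the 3 N needed. I had no direct reading of key travel.
- **Square key and surroundings:** The fingers stayed clear of the square key. The gauze packet, handpiece, dish and bur block looked undisturbed in the last wrist picture. I did not look again at the pen, scissors or timer, but the arm never worked near them.
- **Position check:** The first top view put the box about 3 mm further left than the wrist view. I used the wrist measurements.

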